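Shake out the rattling parts case and present it over the strip-down tray

TASK

One of the three sealed parts cases on the kit board has a damper piston loose inside: lift them one at a time straight out of their nests and, in the air, shake or tip each to and fro end to end at least twice until you find the one that rattles. Put each case that is sound back down flat into the nest it came from, and finish still holding the rattling one in the gripper, lid up, level and still, well clear above the middle of the strip-down tray so that I can open it there. Leave everything else on the bench where it lies.

Things in the scene. Friction and masses are not known exactly. Their poses are not given: they have to be found in the camera images.
- case_1: sealed parts case in the left (+y) nest, one of three alike: grey hard box, ribbed lid, 124 (its x) x 50 (its y) x 44 mm high, smooth upright long sides to grip; steel latch on the -x end, hinge on the +x end (stand out 5 mm). Origin: centre of the underside, z up through the lid. About 0.42 kg, 0.24 kg of it contents, which cannot be seen
- case_2: parts case like case 1, in the middle nest. Which of the three rattles is drawn anew each time. In the two sound ones the contents are packed tight (play under 1 mm) and, like the loose piston, weigh 0.24 kg, so weight does not tell
- case_3: parts case like case 1, in the right (-y) nest. In the rattling one the 0.24 kg piston starts at the middle and slides easily along the case's length, 31 mm either way to a stop at each end: tipping that end down 20 degrees or more, or jerking lengthwise, sends it there, where it stays when levelled gently and shifts the weight; it has no room sideways
- kit_board: plywood board 170 (its x) x 280 (its y) x 22 mm, fixed to the bench, with three nests side by side at 92 mm pitch along y, in each a parts case whose upper 34 mm stand out of the board. Origin at the centre of the underside, x away from the robot at yaw 0; the nest floors are 12 mm above the bench
- kit_board_hole0 (a point): mouth of the left (+y) nest of the kit board, centre of the opening, level with the board's top; home of case 1. Nest 130 x 56 mm, long way along the board's x, 10 mm deep, flat floor; the seated case has 3 mm play all round
- kit_board_hole1 (a point): mouth of the middle nest of the kit board, centre of the opening, level with the board's top; home of case 2. Nest 130 x 56 mm, long way along the board's x, 10 mm deep, flat floor; the seated case has 3 mm play all round
- kit_board_hole2 (a point): mouth of the right (-y) nest of the kit board, centre of the opening, level with the board's top; home of case 3. Nest 130 x 56 mm, long way along the board's x, 10 mm deep, flat floor; the seated case has 3 mm play all round
- strip_tray: open alloy strip-down tray, 220 (its x) x 170 (its y) x 28 mm high, fixed to the bench, with an old spring (52 mm high), a piston and a shim stack lying in it towards its far and right sides (all fixed). Origin at the centre of the underside. It and the kit board lie left and right of the middle of the bench, either way round
- driver_red: screwdriver with red handle, 214 x 30 x 28 mm, loose, lying between board and tray; bystander
- spanner_14: spanner, 181 x 26 x 6 mm, loose, lying at the back; bystander
- spanner_17: larger spanner, 209 x 30 x 7 mm, loose, lying at the back; bystander
- seal_tin_1: round flat tin with blue lid, 62 mm across, 32 mm high, loose, at the back; bystander

How it is judged (in metres and radians):
On the way, in this order (a step that is already met when the one before it is completed fails the run):
1. the case with the loose piston, lifted clear of the board, is tipped or jerked so that the piston goes to its latch end (((height (world z) of case_1 above 0.06 m and contact force between case_1_c8 and anything else above 0.1 N) or (height (world z) of case_2 above 0.06 m and contact force between case_2_c8 and anything else above 0.1 N) or (height (world z) of case_3 above 0.06 m and contact force between case_3_c8 and anything else above 0.1 N))), for 0.02 s.
2. then, still in the air, so that the piston goes to its hinge end (((height (world z) of case_1 above 0.06 m and contact force between case_1_c7 and anything else above 0.1 N) or (height (world z) of case_2 above 0.06 m and contact force between case_2_c7 and anything else above 0.1 N) or (height (world z) of case_3 above 0.06 m and contact force between case_3_c7 and anything else above 0.1 N))), for 0.02 s.
At the end, for the whole second after the job is handed in: the case that rattles is held in the fingers, its underside more than 75 mm above the bench, its centre within 60 mm (level distance) of the tray's centre, lid up within 0.2 rad of level, still and clear of the tray; the two sound cases sit, released, flat on the floors of the nests they came from (((contact force between case_1_c6 and anything else above 0.3 N and contact force between case_1 and the fingers above 2 N and height (world z) of case_1 above 0.075 m and horizontal distance between case_1 and strip_tray below 0.06 m and angle between case_1's own z axis and vertical below 0.2 rad and linear speed of case_1 below 0.03 m/s and contact force between case_1 and strip_tray below 0.05 N and horizontal distance between case_2 and kit_board_hole1 below 0.007 m and height (world z) of each of case_2, case_3 below 0.016 m and angle between each of case_2, case_3's own z axis and vertical below 0.06 rad and contact force between each of case_2, case_3 and the fingers below 0.1 N and horizontal distance between case_3 and kit_board_hole2 below 0.007 m) or (contact force between case_2_c6 and anything else above 0.3 N and contact force between case_2 and the fingers above 2 N and height (world z) of case_2 above 0.075 m and horizontal distance between case_2 and strip_tray below 0.06 m and angle between case_2's own z axis and vertical below 0.2 rad and linear speed of case_2 below 0.03 m/s and contact force between case_2 and strip_tray below 0.05 N and horizontal distance between case_1 and kit_board_hole0 below 0.007 m and height (world z) of each of case_1, case_3 below 0.016 m and angle between each of case_1, case_3's own z axis and vertical below 0.06 rad and contact force between each of case_1, case_3 and the fingers below 0.1 N and horizontal distance between case_3 and kit_board_hole2 below 0.007 m) or (contact force between case_3_c6 and anything else above 0.3 N and contact force between case_3 and the fingers above 2 N and height (world z) of case_3 above 0.075 m and horizontal distance between case_3 and strip_tray below 0.06 m and angle between case_3's own z axis and vertical below 0.2 rad and linear speed of case_3 below 0.03 m/s and contact force between case_3 and strip_tray below 0.05 N and horizontal distance between case_1 and kit_board_hole0 below 0.007 m and height (world z) of each of case_1, case_2 below 0.016 m and angle between each of case_1, case_2's own z axis and vertical below 0.06 rad and contact force between each of case_1, case_2 and the fingers below 0.1 N and horizontal distance between case_2 and kit_board_hole1 below 0.007 m))); the arm keeps its last pose, push and grip.
It fails at once if a bystander (screwdriver, spanner or tin) is pushed more than 25 mm (distance of any of driver_red, spanner_14, spanner_17, seal_tin_1 from where it was at the start of the episode above 0.025 m).
It fails at once if a case is laid or dropped on the bench or in the tray (height (world z) of any of case_1, case_2, case_3 below 0.009 m).
It also fails if it takes over 72 s, if anything falls off the work surface, if the arm or the gripper's body presses on something with over 40 N, if the wrist force passes 120 N, or if a joint passes its speed limit or range.

ROBOT

A 6-joint arm with a two-finger parallel gripper is mounted at the origin on a cart in front of the work surface, level with it; the furniture and walls round the work are solid. World frame = base frame: x ahead of the robot, y to its left, z up, the work surface at z = 0. Lengths are in mm, angles in rad, forces in N, time in s.
With the tool pointing down it reaches from about 275 to 750 mm from the base axis. Payload 10.2 kg.
Tool frame: the origin (TCP) lies midway between the tips of the shut fingers; the grasp point (between the pads) lies 19 mm behind it; z points along the fingers, y is the line along which they close (so a half turn about z gives the same grasp; the last joint's range is limited). The gripper opens to 85 mm and grips with 20 to 120 N. Pads are 22 mm wide; open, the fingers measure 114 mm over their backs; the gripper's body (76 mm by 85 mm) begins 54 mm behind the grasp point. The pads swing forward as they close: fully open they stand 13 mm farther back than shut.
Start: joints at [-1.525, 0.313, 1.498, -0, 1.331, -0.223], TCP at [139.413, -506.157, 231.294] pointing down, gripper open.
Joint ranges: [-2.94, 2.94], [-0.97, 2.17], [0.19, 2.56], [-1.23, 4.37], [0.02, 3.11], [-2.88, 2.88]. Speed limits (rad/s): [2.39, 2.39, 3.01, 3.14, 3.14, 3.14].

INTERFACE

Orientations are given as a unit quaternion [w, x, y, z].
In Python, from rig import ctrl gives the robot as it stands.
- The arm moves only by the tool send_rows, never from a script. Its argument "targets" is a list of rows, each a list of 7 numbers: the closure, from -1 (fully open) to 1 (shut), so that 0 is half open, then the shift along the tool's x, y, z in m, then the turn, a rotation vector about the tool's x, y, z in rad. In form: [[claw, dx, dy, dz, ax, ay, az], ...]. A call has exactly 10 rows; each row shifts and turns the commanded pose from where the row before left it, along the tool's axes as they then stand; what a row does not reach is not made up. A row lasts 1/8 s, in which the tool goes at most 62.5 mm and 10.7 degrees, less where a joint would pass 70% of its speed; a pose out of reach is approached as far as the arm can. A call with a gripper value outside its range is refused whole. The fingers move at their own pace and stop on an object; "squeeze" is the grip in N (left out, the last holds). Time passes only in rows, so rows that do not move let the fingers close, or fill a call up. It gives the time, the measured TCP pose, the force, the opening and the grip force at its end, in the units of the state.
- ctrl.sense(): the state, without advancing time (a new reading comes with each control period).
- ctrl.capture(name): name is "scene" or "top" or "wrist"; returns a dict with "img" (384x512x3 uint8, red, green, blue), "camera_matrix" (3x3 intrinsics, pixels), "R" (3x3) and "t" (3): a world point X has camera coordinates R X + t. Camera axes: x right, y down, z forward; pixel columns grow to the right and rows downward; lengths in mm; the calibration is good to about 2 mm. A picture is of the moment at which its call begins. There is no depth.
- ctrl.finish_job(): hands the job in; it is judged then, once.
Trained networks look in a picture, given as the dict that the camera call returned (one of the last four; its "shot" number tells which), for a name from the list of things; names that differ only in an ending like _2 or _b are one class to them, and where a whole thing is asked for, a point or a joint stands for the part that bears it (a point fixed in the world has none). Each returns a list of dicts, best first, with "score" (0 to 1); they miss things now and then, are a little off and sometimes report something else, mostly with a low value. They report only what shows in the picture. A call takes as long as a camera call.
- ctrl.boxes_of(query, picture): "extent" ([left, top, width, height] in pixels, round what is visible of it).
- ctrl.landmark_of(query, picture): "point" ([column, row] in pixels: a listed point, or the origin of a listed thing).
The state is a dict: "time_s": time; "joints": joint angles; "dq": joint speeds; "tau": joint torques, N m; "eef_pos": TCP position; "ee_rot": TCP orientation; "force": force on the tool from outside, world axes, zero at the start; "wrist_torque": the same for the moment, N m; "grip_width": opening from 0.0 (shut) to 1.0 (fully open); "grip_force": force on a finger pad.
Only numpy, scipy, OpenCV 4.12 (cv2) and the standard library are available. Lean on these libraries where they do the work, as an engineer would, in place of code of your own. Each camera call takes 0.05 s, during which the arm holds its last target. There are 200 camera calls.

## Working session

There is one attempt and no reset: what is moved stays moved. The work goes in short steps, Python scripts to look and compute and a tool call to move; the robot and the scene stay as the last step left them, time stands still between calls to the robot, and variables do not carry over. Pictures are saved under pics/ and viewed, at most 10 in all, crops included, and the job is handed in when it is done.

Besides the shell and the picture viewer there is one more tool, called after ">>>" as a command line: name --pt "numbers of a row" for each row, then --argument value for the rest. send_rows: Moves the arm, as the interface text tells. Its arguments: {"type":"object","properties":{"targets":{"type":"array"},"squeeze":{"type":"number"}},"required":["targets"]}

```bash
mkdir -p pics; ls
cat > h.py <<'E'
import numpy as np, cv2
from rig import ctrl
from scipy.spatial.transform import Rotation as Ro
def ray(p,uv):
    K=np.array(p["camera_matrix"]);R=np.array(p["R"]);t=np.array(p["t"]).ravel()
    d=R.T@np.linalg.inv(K)@np.array([uv[0],uv[1],1.]);return -R.T@t,d/np.linalg.norm(d)
def atz(p,uv,z):
    c,d=ray(p,uv);return c+d*(z-c[2])/d[2]
def proj(p,X):
    c=np.array(p["R"])@np.array(X,float)+np.array(p["t"]).ravel();q=np.array(p["camera_matrix"])@c;return q[:2]/q[2]
def tri(obs):
    A=np.zeros((3,3));b=np.zeros(3)
    for p,uv in obs:
        c,d=ray(p,uv);M=np.eye(3)-np.outer(d,d);A+=M;b+=M@c
    return np.linalg.solve(A,b)
def save(p,n,s=1): cv2.imwrite('pics/'+n,cv2.resize(p["img"][:,:,::-1],None,fx=s,fy=s))
E
python3 - <<'E'
from h import *
s=ctrl.sense();print({k:np.round(v,3) for k,v in s.items()})
P={n:ctrl.capture(n) for n in("scene","top")}
for n,p in P.items():
    save(p,n+'0.png',1.5 if n=="top" else 1.5); print(n,(-np.array(p["R"]).T@np.array(p["t"]).ravel()).round())
    for q in("case_1","kit_board","kit_board_hole0","kit_board_hole1","kit_board_hole2","strip_tray","driver_red"):
        for r in ctrl.landmark_of(q,p)[:3]: print(n,q,np.round(r["point"]),round(r["score"],2),atz(p,r["point"],22 if 'hole' in q else 12 if 'case' in q else 0).round())
E
```

```text
pics
{'time_s': np.float64(0.0), 'joints': array([-1.525,  0.313,  1.498,  0.   ,  1.331, -0.223]), 'dq': array([ 0.001,  0.001, -0.001,  0.001,  0.001,  0.001]), 'tau': array([-1.0000e-03, -4.1228e+01, -2.5974e+01, -0.0000e+00,  4.0000e-03,
        0.0000e+00]), 'eef_pos': array([ 139.395, -505.878,  230.712]), 'ee_rot': array([-0.001,  0.991,  0.134,  0.   ]), 'force': array([ 0.218, -0.538, -0.933]), 'wrist_torque': array([-0.054, -0.013, -0.033]), 'grip_force': np.float64(0.0), 'grip_width': np.float64(0.997)}
scene [ 81. 631. 894.]
scene case_1 [347. 157.] 0.73 [ 501. -341.   12.]
scene case_1 [321. 191.] 0.7 [ 486. -159.   12.]
scene case_1 [334. 176.] 0.55 [ 487. -238.   12.]
scene kit_board [330. 171.] 0.71 [ 516. -262.    0.]
scene kit_board [331. 175.] 0.6 [ 503. -246.    0.]
scene kit_board_hole0 [331. 171.] 0.98 [ 502. -241.   22.]
scene kit_board_hole0 [323. 186.] 0.9 [ 487. -173.   22.]
scene kit_board_hole0 [207. 204.] 0.48 [714.  96.  22.]
scene kit_board_hole1 [331. 171.] 0.98 [ 502. -241.   22.]
scene kit_board_hole1 [323. 186.] 0.9 [ 487. -173.   22.]
scene kit_boa
[... 498 characters left out ...]
ard [256. 238.] 0.27 [474. -11.   0.]
top kit_board_hole0 [314. 238.] 0.82 [ 479. -154.   22.]
top kit_board_hole0 [389. 228.] 0.81 [ 512. -337.   22.]
top kit_board_hole0 [351. 236.] 0.57 [ 487. -245.   22.]
top kit_board_hole1 [314. 238.] 0.82 [ 479. -154.   22.]
top kit_board_hole1 [389. 228.] 0.81 [ 512. -337.   22.]
top kit_board_hole1 [351. 236.] 0.57 [ 487. -245.   22.]
top kit_board_hole2 [314. 238.] 0.82 [ 479. -154.   22.]
top kit_board_hole2 [389. 228.] 0.81 [ 512. -337.   22.]
top kit_board_hole2 [351. 236.] 0.57 [ 487. -245.   22.]
top strip_tray [172. 227.] 0.58 [488. 202.   0.]
top driver_red [251. 237.] 0.89 [474.   0.   0.]
top driver_red [354. 236.] 0.38 [ 492. -256.    0.]
```

View pics/top0.png

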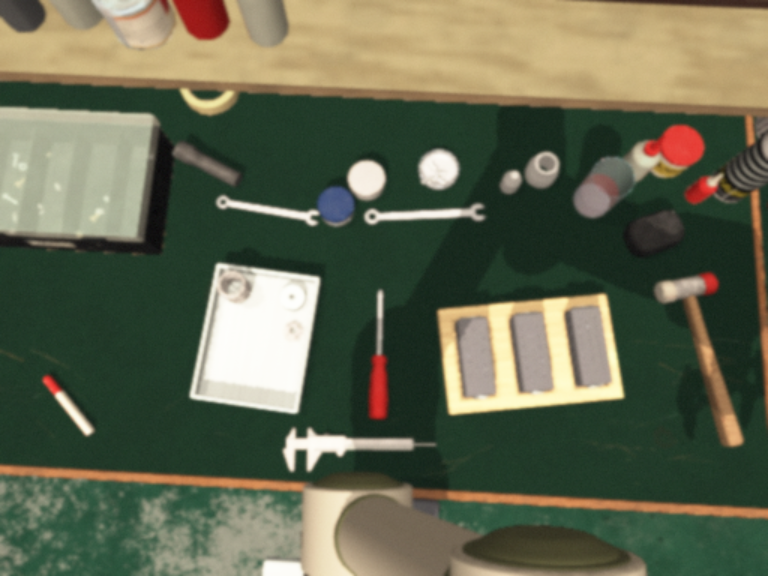

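View pics/scene0.png

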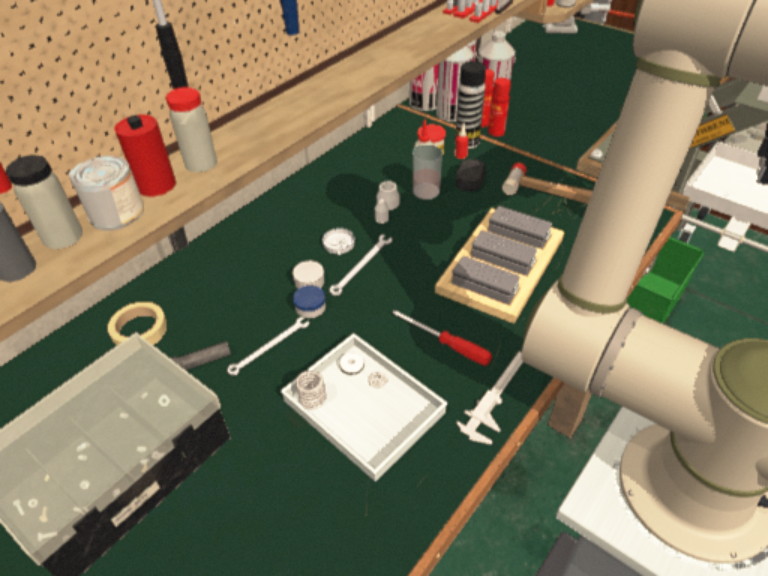

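Top view (scaled 1.5): the board has corners near (438,309), (606,294), (622,398), (450,414) with three grey cases. The tray is on the left, with the spring, piston and shims at its far and right sides. The driver lies between the two. The scene view agrees with this.

```bash
cat >> h.py <<'E'
def tow(s):  # tool rot
    q=s["ee_rot"];return Ro.from_quat([q[1],q[2],q[3],q[0]])
E
python3 - <<'E'
from h import *
T=ctrl.capture("top");S=ctrl.capture("scene")
img=cv2.cvtColor(T["img"],cv2.COLOR_RGB2HSV)
c=[(438,309),(606,294),(622,398),(450,414)]
m=np.zeros(img.shape[:2],np.uint8);cv2.fillPoly(m,[(np.array(c)/1.5).astype(np.int32)],1)
m=cv2.dilate(m,np.ones((13,13)))
wood=((img[:,:,0]<28)&(img[:,:,1]>50)&(img[:,:,2]>120)&(m>0)).astype(np.uint8)
pts=cv2.findNonZero(wood)
W=np.array([atz(T,p[0],22)[:2] for p in pts],np.float32)
r=cv2.minAreaRect(W);print("board rect",r, [proj(T,[*b,22]).round(1).tolist() for b in cv2.boxPoints(r)])
# corner triangulation
sc=[(437,283),(491,208),(564,231),(515,318)]
for a,b in zip(c,sc): print(tri([(T,np.array(a)/1.5),(S,np.array(b)/1.5)]).round())
tc=[(218,264),(320,276),(298,412),(191,397)];ss=[(284,388),(352,336),(445,402),(376,474)]
for a,b in zip(tc,ss): print('tray',tri([(T,np.array(a)/1.5),(S,np.array(b)/1.5)]).round(),atz(T,np.array(a)/1.5,28).round())
for a in[(476,357),(532,352),(588,345)]: print('case',atz(T,np.array(a)/1.5,56).round())
dark=[(380,290),(378,418),(288,460),(435,445)]
for a in dark: print(atz(T,np.array(a)/1.5,10).round())
p=ctrl.capture("wrist");c0=-np.array(p["R"]).T@np.array(p["t"]).ravel();s=ctrl.sense()
print("cam in tool",tow(s).inv().apply(c0-s["eef_pos"]).round(1),(tow(s).inv().as_matrix()@np.array(p["R"]).T).round(2),p["camera_matrix"])
E
```

```text
board rect ((491.0562744140625, -247.09219360351562), (174.7877197265625, 286.58544921875), 8.435452461242676) [[298.3, 276.6], [416.4, 265.4], [404.2, 194.7], [290.3, 205.3]]
[553. -97.  30.]
[ 596. -375.   22.]
[ 426. -395.   27.]
[ 387. -122.   16.]
tray [608. 272.  38.] [611. 275.  28.]
tray [602. 103.  19.] [599. 102.  28.]
tray [378. 122.  28.] [375. 121.  28.]
tray [389. 294.  28.] [389. 294.  28.]
case [ 475. -157.   56.]
case [ 488. -245.   56.]
case [ 504. -333.   56.]
[584.   1.  10.]
[373.  -7.  10.]
[299. 133.  10.]
[ 335. -101.   10.]
cam in tool [ 7.790e+01  1.000e-01 -1.428e+02] [[-0.   -0.95 -0.3 ]
 [ 1.   -0.    0.  ]
 [-0.   -0.3   0.95]] [[321.77638581   0.         253.66917318]
 [  0.         321.77638581 186.99339019]
 [  0.           0.           1.        ]]
```

>>> send_rows --pt "-1 0.045 -0.018 0 0 0 0" --pt "-1 0.045 -0.018 0 0 0 0" --pt "-1 0.045 -0.018 0 0 0 0" --pt "-1 0.045 -0.018 0 0 0 0" --pt "-1 0.045 -0.018 0 0 0 0" --pt "-1 0.045 -0.018 0 0 0 0" --pt "-1 0.045 -0.018 0 0 0 0" --pt "-1 0.045 -0.017 0 0 0 0" --pt "-1 0.045 -0.017 0 0 0 0" --pt "-1 0 0 0 0 0 0.12"

```text
time_s: 2.2
eef_pos: [489.2, -242.3, 231.0]
ee_rot: [-0.0, 0.997, 0.075, 0.0]
force: [-0.2, 0.5, 0.3]
grip_width: 1.001
grip_force: 0.0
```

```bash
cat >> h.py <<'E'
def go(x,y,z,yaw_deg):
    s=ctrl.sense();R=tow(s);d=R.inv().apply(np.array([x,y,z])-s["eef_pos"])
    # desired: tool x heading yaw, z down
    a=np.radians(yaw_deg);D=np.array([[np.cos(a),np.sin(a),0],[np.sin(a),-np.cos(a),0],[0,0,-1]])
    return d.round(1),(R.inv()*Ro.from_matrix(D)).as_rotvec().round(4)
E
python3 - <<'E'
from h import *
s=ctrl.sense();print(s["time_s"],s["eef_pos"].round(1),s["ee_rot"].round(3),s["joints"].round(2))
p=ctrl.capture("wrist");save(p,"w0.png",1.5)
for q in("case_1","kit_board_hole1","kit_board"):
    for r in ctrl.landmark_of(q,p)[:4]: print(q,np.round(r["point"],1),round(r["score"],2),atz(p,r["point"],22 if 'hole' in q else 12 if 'case' in q else 0).round(1))
E
```

```text
2.2 [ 489.2 -242.3  231. ] [-0.     0.997  0.075  0.   ] [-0.67  0.36  1.43  0.    1.35  0.75]
case_1 [341.9 151.9] 0.85 [ 509.2 -341.1   12. ]
case_1 [179.8 149.6] 0.58 [ 484.3 -158.1   12. ]
case_1 [256.5 153.9] 0.56 [ 492.4 -245.2   12. ]
```

View pics/w0.png

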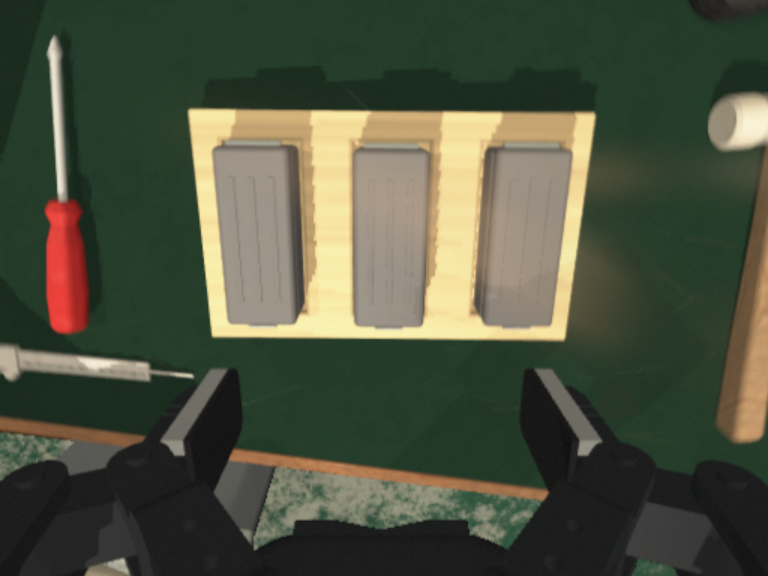

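The wrist view shows the board squared up, with corners at (190,110), (595,113), (565,340) and (213,337) at 1.5x scale. The three lids are near (257,235), (391,238) and (521,238). Next I'll fit the board pose and measure the lid heights.

Run:
```python
from h import *
from scipy.optimize import least_squares
p=ctrl.capture("wrist");T=ctrl.capture("top");S=ctrl.capture("scene")
k=1/1.5
wc=np.array([(190,110),(595,113),(565,340),(213,337)])*k   # FL FR NR NL
tc=np.array([(438,309),(606,294),(622,398),(450,414)])*k
L=np.array([[85,140],[85,-140],[-85,-140],[-85,140]])
def f(v,cams):
    a=v[2];R=np.array([[np.cos(a),-np.sin(a)],[np.sin(a),np.cos(a)]])
    Q=[np.r_[R@l+v[:2],v[3]] for l in L]
    return np.concatenate([(proj(c,q)-u)*w for c,us,w in cams for q,u in zip(Q,us)])
for nm,cams in(("wrist",[(p,wc,1)]),("both",[(p,wc,1),(T,tc,.7)])):
    r=least_squares(f,[491,-247,.15,22],args=(cams,),loss="soft_l1");print(nm,r.x.round(3),np.degrees(r.x[2]).round(2),np.abs(r.fun).max().round(1))
# lid corners in wrist (far L, far R, near R, near L)
lids=[[(215,147),(296,147),(297,323),(229,323)],[(354,150),(430,150),(423,326),(355,326)],[(487,150),(572,151),(553,327),(479,327)]]
tl=[(476,357),(532,352),(588,345)]
for l,t in zip(lids,tl):
    c=np.array([atz(p,np.array(q)*k,56) for q in l]);
    m=proj(p,c.mean(0));X=tri([(p,m),(T,np.array(t)*k)])
    print("lid",c.mean(0).round(1),"yaw",np.degrees(np.arctan2(*(c[0]+c[1]-c[2]-c[3])[[1,0]])).round(1),"size",np.linalg.norm(c[0]-c[1]).round(),np.linalg.norm(c[1]-c[2]).round(),"tri",X.round())
print(go(477,-156,90,8.5))
```

```text
wrist [ 4.91288e+02 -2.51824e+02  1.42000e-01  2.17720e+01] 8.15 0.5
both [ 4.91196e+02 -2.51569e+02  1.42000e-01  2.15110e+01] 8.16 1.3
lid [ 480.5 -163.2   56. ] yaw 6.7 size 51.0 121.0 tri [ 477. -159.   40.]
lid [ 491.6 -250.8   56. ] yaw 8.0 size 48.0 121.0 tri [ 489. -250.   40.]
lid [ 504.4 -338.9   56. ] yaw 9.4 size 54.0 121.0 tri [ 504. -337.   54.]
(array([  3.2, -89.3, 141.4]), array([ 0.0001, -0.0001,  0.0009]))
```

>>> send_rows --pt "-0.7 0.001 -0.0205 0.03 0 0 0.008" --pt "-0.7 0 -0.0205 0.03 0 0 0" --pt "-0.7 0 -0.0205 0.03 0 0 0" --pt "-0.7 0 -0.0205 0.03 0 0 0" --pt "-0.7 0 0 0.02 0 0 0" --pt "-0.7 0 0 0.02 0 0 0" --pt "-0.7 0 0 0.005 0 0 0" --pt "-0.7 0 0 0 0 0 0" --pt "-0.7 0 0 0 0 0 0" --pt "-0.7 0 0 0 0 0 0"

```text
time_s: 3.8
eef_pos: [476.9, -163.2, 66.9]
ee_rot: [0.0, 0.998, 0.07, 0.0]
force: [-0.0, -0.1, -1.2]
grip_width: 0.855
grip_force: 0.0
```

Run:
```python
from h import *
print(ctrl.sense()["eef_pos"],go(478.2,-160.8,24,8.15))
p=ctrl.capture("wrist");save(p,"w1.png",1.5)
```

```text
[ 476.93168994 -163.22268874   66.88128096] (array([ 1.6, -2.2, 42.9]), array([ 0.0007, -0.0008, -0.0015]))
```

View pics/w1.png

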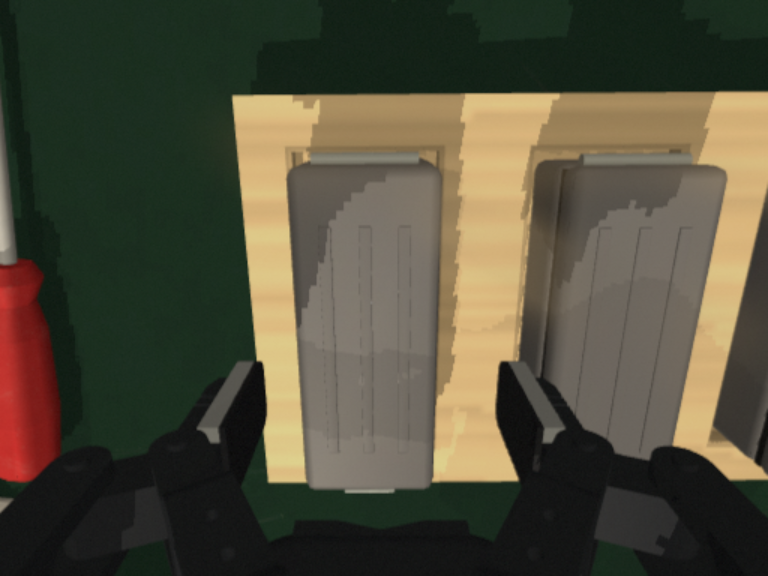

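Near view: the case 1 lid spans columns 288–441 at the far end and 305–435 at the near end. Its centre is about 4 mm to tool -y of the finger mid-line at column 381, so I correct by -4 mm, descend and close.

>>> send_rows --pt "-0.7 0.0015 -0.004 0.005 0 0 0" --pt "-0.7 0 0 0.014 0 0 0" --pt "-0.7 0 0 0.014 0 0 0" --pt "-0.7 0 0 0.01 0 0 0" --pt "-0.7 0 0 0 0 0 0" --pt "1 0 0 0 0 0 0" --pt "1 0 0 0 0 0 0" --pt "1 0 0 0 0 0 0" --pt "1 0 0 0 0 0 0" --pt "1 0 0 0 0 0 0" --squeeze 70

```text
time_s: 5.1
eef_pos: [478.0, -159.1, 23.9]
ee_rot: [0.0, 0.998, 0.07, 0.0]
force: [-0.4, 0.4, 6.7]
grip_width: 0.574
grip_force: 73.8
```

>>> send_rows --pt "1 0 0 -0.008 0 0 0" --pt "1 0 0 -0.012 0 0 0" --pt "1 0 0 -0.02 0 0 0" --pt "1 0 0 -0.025 0 0 0" --pt "1 0 0 -0.025 0 0 0" --pt "1 0 0 -0.02 0 0 0" --pt "1 0 0 -0.01 0 0 0" --pt "1 0 0 0 0 0 0" --pt "1 0 0 0 0 0 0" --pt "1 0 0 0 0 0 0"

```text
time_s: 6.35
eef_pos: [477.3, -158.7, 142.6]
ee_rot: [-0.0, 0.998, 0.07, -0.001]
force: [0.4, -0.2, -4.7]
grip_width: 0.574
grip_force: 73.3
```

```bash
cat > m.py <<'E'
from h import *
F=[];
for i in range(4):
    s=ctrl.sense();R=tow(s);F.append(np.r_[R.inv().apply(s["force"]),R.inv().apply(s["wrist_torque"]),s["tau"][1:5]]);
    if i<3: ctrl.capture("wrist")
F=np.array(F);print(s["time_s"],s["eef_pos"].round(1),"grip",s["grip_force"].round(1),s["grip_width"].round(3));print("toolF",F[:,:3].mean(0).round(2),"M",F[:,3:6].mean(0).round(3),"sd",F[:,3:6].std(0).round(3),"tau",F[:,6:].mean(0).round(3))
E
python3 m.py
```

```text
Traceback (most recent call last):
  File "m.py", line 6, in <module>
    F=np.array(F);print(s["time_s"],s["eef_pos"].round(1),"grip",s["grip_force"].round(1),s["grip_width"].round(3));print("toolF",F[:,:3].mean(0).round(2),"M",F[:,3:6].mean(0).round(3),"sd",F[:,3:6].std(0).round(3),"tau",F[:,6:].mean(0).round(3))
                                                                 ^^^^^^^^^^^^^^^^^^^^^
AttributeError: 'float' object has no attribute 'round'
```

>>> send_rows --pt "1 0 0 0 0 0.12 0" --pt "1 0 0 0 0 0.14 0" --pt "1 0 0 0 0 0.14 0" --pt "1 0 0 0 0 0.1 0" --pt "1 0 0 0 0 0 0" --pt "1 0 0 0 0 -0.12 0" --pt "1 0 0 0 0 -0.15 0" --pt "1 0 0 0 0 -0.15 0" --pt "1 0 0 0 0 -0.08 0" --pt "1 0 0 0 0 0 0"

```text
time_s: 7.75
eef_pos: [478.7, -158.9, 143.3]
ee_rot: [0.001, 0.997, 0.071, -0.0]
force: [-0.2, 0.8, -4.2]
grip_width: 0.571
grip_force: 73.3
```

```bash
sed -i 's/s\["grip_force"\].round(1),s\["grip_width"\].round(3)/s["grip_force"],s["grip_width"]/' m.py; python3 m.py
```

```text
7.9 [ 477.5 -158.9  143.3] grip 73.30350279808044 0.5743818458111467
toolF [-0.19 -0.41  4.39] M [-0.008 -0.05  -0.013] sd [0.021 0.025 0.035] tau [-42.176 -25.484  -0.136   0.11 ]
```

>>> send_rows --pt "1 0 0 0 0 -0.12 0" --pt "1 0 0 0 0 -0.14 0" --pt "1 0 0 0 0 -0.14 0" --pt "1 0 0 0 0 -0.1 0" --pt "1 0 0 0 0 0 0" --pt "1 0 0 0 0 0.12 0" --pt "1 0 0 0 0 0.15 0" --pt "1 0 0 0 0 0.15 0" --pt "1 0 0 0 0 0.08 0" --pt "1 0 0 0 0 0 0"

```text
time_s: 9.15
eef_pos: [476.5, -159.3, 144.2]
ee_rot: [0.001, 0.998, 0.069, 0.001]
force: [0.8, 0.1, -4.4]
grip_width: 0.57
grip_force: 73.5
```

```bash
python3 m.py
```

```text
9.3 [ 477.7 -159.   143.6] grip 73.49110543727875 0.5693277483764367
toolF [1.09 0.12 4.31] M [ 0.022  0.013 -0.002] sd [0.025 0.028 0.036] tau [-43.393 -24.158   0.101  -0.15 ]
```

```bash
sed -i 's/range(4)/range(9)/;s/i<3/i<8/' m.py; python3 m.py
```

```text
9.7 [ 477.7 -158.8  143.1] grip 73.48962128162384 0.5758505040020964
toolF [ 0.11 -0.17  4.32] M [ 0.011 -0.022 -0.005] sd [0.018 0.034 0.034] tau [-4.2882e+01 -2.4748e+01 -1.0000e-03 -5.0000e-03]
```

>>> send_rows --pt "1 0 0 0 0 0.12 0" --pt "1 0 0 0 0 0.14 0" --pt "1 0 0 0 0 0.14 0" --pt "1 0 0 0 0 0.1 0" --pt "1 0 0 0 0 -0.12 0" --pt "1 0 0 0 0 -0.15 0" --pt "1 0 0 0 0 -0.15 0" --pt "1 0 0 0 0 -0.08 0" --pt "1 0 0 0 0 0 0" --pt "1 0 0 0 0 0 0"

```text
time_s: 10.95
eef_pos: [477.3, -158.7, 143.1]
ee_rot: [-0.0, 0.998, 0.07, 0.0]
force: [-0.3, 0.1, -5.0]
grip_width: 0.576
grip_force: 74.3
```

```bash
python3 m.py
```

```text
11.35 [ 477.5 -158.9  143.4] grip 74.32532072067261 0.5760341605184923
toolF [-0.09 -0.07  4.5 ] M [ 0.002 -0.016 -0.002] sd [0.031 0.022 0.024] tau [-4.2493e+01 -2.4781e+01  1.7000e-02 -1.8000e-02]
```

Case 1 shows no weight shift: My is -0.022 at the hinge end and -0.016 at the latch end, where a loose piston would change it by 0.15. It is sound, so I put it back.

>>> send_rows --pt "1 0 0 0.02 0 0 0" --pt "1 0 0 0.03 0 0 0" --pt "1 0 0 0.03 0 0 0" --pt "1 0 0 0.02 0 0 0" --pt "1 0 0 0.01 0 0 0" --pt "1 0 0 0.006 0 0 0" --pt "1 0 0 0.004 0 0 0" --pt "1 0 0 0 0 0 0" --pt "1 0 0 0 0 0 0" --pt "1 0 0 0 0 0 0"

```text
time_s: 12.6
eef_pos: [478.0, -159.1, 23.9]
ee_rot: [0.0, 0.998, 0.07, 0.001]
force: [-0.3, 0.1, 3.5]
grip_width: 0.578
grip_force: 75.3
```

>>> send_rows --pt "-0.7 0 0 0 0 0 0" --pt "-0.7 0 0 0 0 0 0" --pt "-0.7 0 0 -0.01 0 0 0" --pt "-0.7 0 0 -0.03 0 0 0" --pt "-0.7 0 0 -0.03 0 0 0" --pt "-0.7 0 0.023 -0.01 0 0 0" --pt "-0.7 0 0.023 0 0 0 0" --pt "-0.7 0 0.023 0 0 0 0" --pt "-0.7 0 0.023 0 0 0 0" --pt "-0.7 0 0 0.01 0 0 0"

```text
time_s: 13.85
eef_pos: [490.5, -251.6, 92.8]
ee_rot: [0.0, 0.998, 0.069, 0.0]
force: [-0.5, 0.6, -1.5]
grip_width: 0.85
grip_force: 0.0
```

Run:
```python
from h import *
print(ctrl.sense()["eef_pos"],go(491.2,-251,24,8.15))
p=ctrl.capture("wrist");save(p,"w2.png",1.5)
```

```text
[ 490.54616899 -251.59266422   92.77932337] (array([ 0.7, -0.5, 68.8]), array([ 0.0005, -0.0004, -0.0035]))
```

View pics/w2.png

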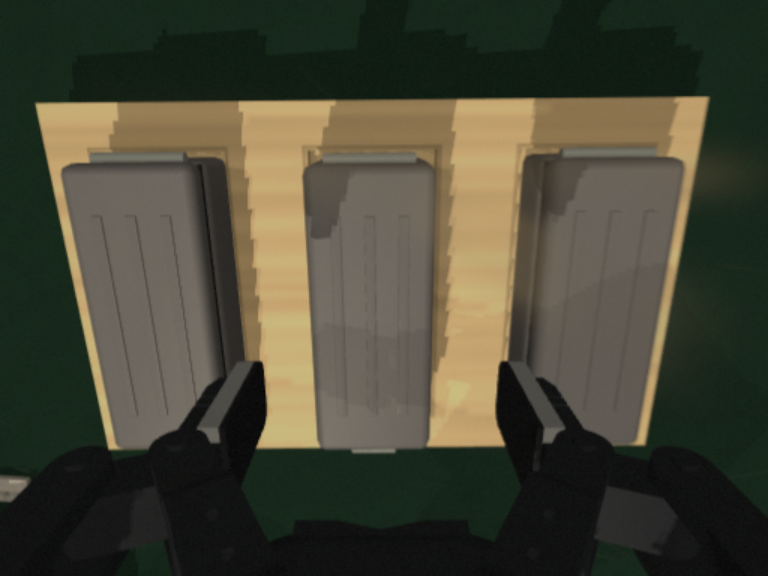

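Case 1 is back flat in its nest. Case 2's lid spans columns 304–435 at the far end and 318–430 at the near end, about 3 mm to tool -y of the mid-line at 380. I correct, descend and grip.

>>> send_rows --pt "-0.7 0.0005 -0.0025 0.005 0 0 -0.004" --pt "-0.7 0 0 0.02 0 0 0" --pt "-0.7 0 0 0.02 0 0 0" --pt "-0.7 0 0 0.014 0 0 0" --pt "-0.7 0 0 0.01 0 0 0" --pt "-0.7 0 0 0 0 0 0" --pt "1 0 0 0 0 0 0" --pt "1 0 0 0 0 0 0" --pt "1 0 0 0 0 0 0" --pt "1 0 0 0 0 0 0" --squeeze 70

```text
time_s: 15.15
eef_pos: [491.2, -247.8, 25.2]
ee_rot: [0.001, 0.997, 0.072, 0.001]
force: [0.2, 0.0, 6.6]
grip_width: 0.573
grip_force: 74.4
```

>>> send_rows --pt "1 0 0 0 0 0 0" --pt "1 0 0 -0.008 0 0 0" --pt "1 0 0 -0.012 0 0 0" --pt "1 0 0 -0.02 0 0 0" --pt "1 0 0 -0.025 0 0 0" --pt "1 0 0 -0.025 0 0 0" --pt "1 0 0 -0.02 0 0 0" --pt "1 0 0 -0.01 0 0 0" --pt "1 0 0 0 0 0 0" --pt "1 0 0 0 0 0 0"

```text
time_s: 16.4
eef_pos: [490.3, -247.1, 143.4]
ee_rot: [-0.001, 0.997, 0.072, -0.001]
force: [-0.1, -0.5, -3.4]
grip_width: 0.576
grip_force: 73.4
```

>>> send_rows --pt "1 0 0 0 0 0.12 0" --pt "1 0 0 0 0 0.14 0" --pt "1 0 0 0 0 0.14 0" --pt "1 0 0 0 0 0.1 0" --pt "1 0 0 0 0 0 0" --pt "1 0 0 0 0 -0.12 0" --pt "1 0 0 0 0 -0.15 0" --pt "1 0 0 0 0 -0.15 0" --pt "1 0 0 0 0 -0.08 0" --pt "1 0 0 0 0 0 0"

```text
time_s: 17.65
eef_pos: [491.8, -247.1, 144.0]
ee_rot: [0.001, 0.997, 0.073, -0.0]
force: [-0.1, 1.3, -3.5]
grip_width: 0.576
grip_force: 74.3
```

```bash
python3 m.py
```

```text
18.05 [ 490.4 -247.6  144.4] grip 74.29580390453339 0.5728461111769301
toolF [-0.01 -0.23  4.17] M [-0.006  0.08  -0.018] sd [0.034 0.028 0.037] tau [-47.138 -25.547  -0.105   0.089]
```

>>> send_rows --pt "1 0 0 0 0 -0.12 0" --pt "1 0 0 0 0 -0.14 0" --pt "1 0 0 0 0 -0.14 0" --pt "1 0 0 0 0 -0.1 0" --pt "1 0 0 0 0 0 0" --pt "1 0 0 0 0 0.12 0" --pt "1 0 0 0 0 0.15 0" --pt "1 0 0 0 0 0.15 0" --pt "1 0 0 0 0 0.08 0" --pt "1 0 0 0 0 0 0"

```text
time_s: 19.3
eef_pos: [489.6, -247.9, 145.2]
ee_rot: [0.001, 0.997, 0.071, 0.001]
force: [0.9, -0.2, -4.6]
grip_width: 0.571
grip_force: 75.4
```

```bash
python3 m.py
```

```text
19.7 [ 490.9 -247.3  144.1] grip 75.425945520401 0.5755823140697457
toolF [0.35 0.07 3.91] M [-0.005 -0.083 -0.002] sd [0.035 0.034 0.023] tau [-47.965 -25.134   0.092  -0.11 ]
```

Case 2 rattles: My is +0.080 after latch-down and -0.083 after hinge-down, close to the expected ±0.073. I'll do one more to-and-fro, then carry it level to the tray centre at about (493,198).

>>> send_rows --pt "1 0 0 0 0 0.16 0" --pt "1 0 0 0 0 0.16 0" --pt "1 0 0 0 0 0.16 0" --pt "1 0 0 0 0 -0.16 0" --pt "1 0 0 0 0 -0.16 0" --pt "1 0 0 0 0 -0.16 0" --pt "1 0 0 0 0 -0.16 0" --pt "1 0 0 0 0 -0.16 0" --pt "1 0 0 0 0 -0.16 0" --pt "1 0 0 0 0 0 0"

```text
time_s: 20.95
eef_pos: [491.7, -246.6, 142.4]
ee_rot: [0.017, 0.969, 0.071, -0.237]
force: [-0.5, 0.2, -4.0]
grip_width: 0.572
grip_force: 78.1
```

>>> send_rows --pt "1 0 0 0 0 0.12 0" --pt "1 0 0 0 0 0.14 0" --pt "1 0 0 0 0 0.14 0" --pt "1 0 0 0 0 0.08 0" --pt "1 0 0 0 0 0 0" --pt "1 0.0015 -0.01 0 0 0 0" --pt "1 0.0035 -0.025 0 0 0 0" --pt "1 0.006 -0.04 0 0 0 0" --pt "1 0.007 -0.045 0 0 0 0" --pt "1 0.007 -0.045 0 0 0 0"

```text
time_s: 22.2
eef_pos: [491.6, -78.3, 144.3]
ee_rot: [0.0, 0.997, 0.073, -0.0]
force: [1.1, -0.1, -3.8]
grip_width: 0.572
grip_force: 78.1
```

>>> send_rows --pt "1 0.007 -0.045 0 0 0 0" --pt "1 0.007 -0.045 0 0 0 0" --pt "1 0.007 -0.045 0 0 0 0" --pt "1 0.006 -0.045 0 0 0 0" --pt "1 0.005 -0.035 0 0 0 0" --pt "1 0.0045 -0.03 0 0 0 0" --pt "1 0.003 -0.02 0 0 0 0" --pt "1 0.0015 -0.01 0 0 0 0" --pt "1 0 0 0 0 0 0" --pt "1 0 0 0 0 0 0"

```text
time_s: 23.45
eef_pos: [492.5, 197.0, 144.2]
ee_rot: [0.0, 0.997, 0.072, -0.0]
force: [-0.6, 0.2, -3.2]
grip_width: 0.575
grip_force: 78.1
```

```bash
python3 m.py
python3 - <<'E'
from h import *
print(go(493,198,140,8.15))
p=ctrl.capture("scene");save(p,"s9.png",1.5)
T=ctrl.capture("top");save(T,"t9.png",1.5)
E
```

```text
23.85 [492.5 197.3 144.3] grip 78.08844208717346 0.5707781412331703
toolF [-0.17 -0.02  3.82] M [-0.001 -0.072 -0.013] sd [0.022 0.023 0.023] tau [-4.5415e+01 -2.5085e+01  4.0000e-03 -7.9000e-02]
(array([ 0.6, -0.6,  4.3]), array([ 0.    , -0.    ,  0.0023]))
```

View pics/s9.png

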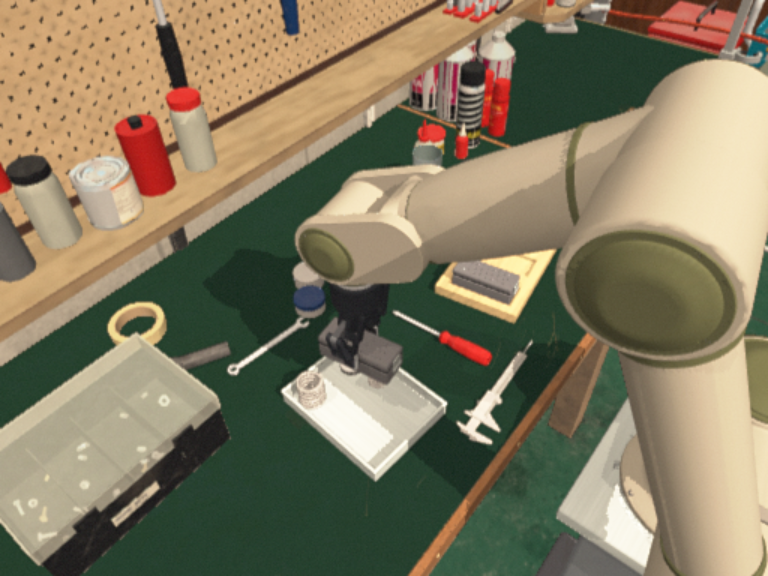

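View pics/t9.png

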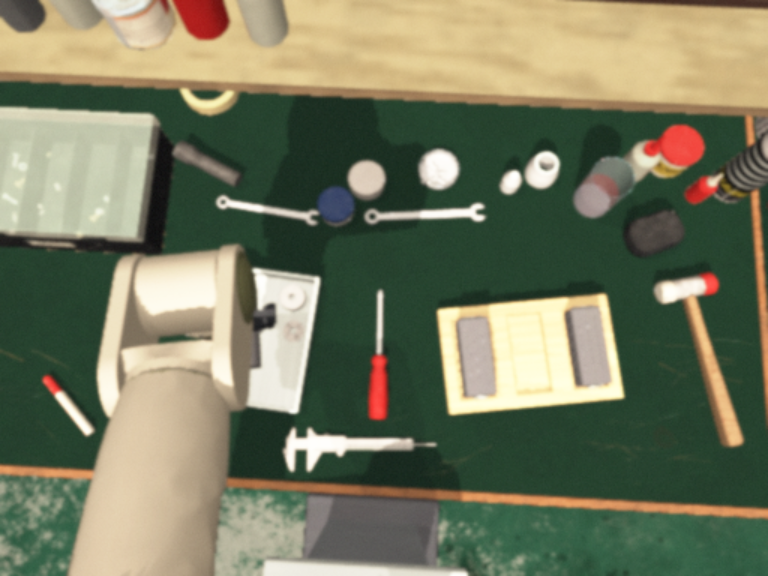

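The views show case 1 at (477,357) and case 3 at (588,345) seated in their nests, the middle nest empty, and the bystanders where they were. Case 2 is held level above the tray centre, so I hand in.

```bash
python3 -c "
from rig import ctrl
print(ctrl.finish_job())"
```

```text
the job is handed in; nothing more can be done
None
```

Case 2 is the one that rattles: it is held level, lid up and still above the middle of the strip-down tray, case 1 tested sound and is back flat in its nest, case 3 was never lifted because case 2 was found first, and the job was handed in at about 24 s (no verdict came back).

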